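Reload the curing rack and wind its timer

ROBOT

A 6-joint arm with a two-finger parallel gripper is mounted at the origin on the work surface. World frame = base frame: x ahead of the robot, y to its left, z up, the work surface at z = 0. Lengths are in m, angles in rad, forces in N, time in s.
With the tool pointing down it reaches from about 0.375 to 0.975 m from the base axis. Payload 3.8 kg.
Tool frame: the origin (TCP) lies midway between the tips of the shut fingers; the grasp point (between the pads) lies 19 mm behind it; z points along the fingers, y is the line along which they close (so a half turn about z gives the same grasp; the last joint's range is limited). The gripper opens to 85 mm and grips with 20 to 120 N. Pads are 22 mm wide; open, the fingers measure 114 mm over their backs; the gripper's body (76 mm by 85 mm) begins 54 mm behind the grasp point. The pads swing forward as they close: fully open they stand 13 mm farther back than shut.
Start: joints at [-1.173, 0.264, 1.604, -0, 1.274, -0.037], TCP at [0.284, -0.612, 0.231] pointing down, gripper open.
Joint ranges: [-2.63, 2.63], [-0.94, 2.18], [0.31, 2.57], [-1.31, 4.45], [0, 2.66], [-2.55, 2.55]. Speed limits (rad/s): [2.57, 2.57, 3.14, 3.14, 3.14, 3.14].

INTERFACE

Orientations are given as a rotation vector (axis times angle).
In Python, from workcell import bot gives the robot as it stands.
- The arm moves only by the tool step_arm, never from a script. Its argument "motion" is a list of rows, each a list of 5 numbers: the finger opening in cm, from 0 to 8.54, then the shift along the tool's x, y, z in cm, then the turn about the tool's z in degrees. In form: [[claw, dx, dy, dz, twist], ...]. A call has 1 to 20 rows; each row is the pose to reach, as a shift and turn from the pose commanded when the call began, along the tool's axes at that moment; what a row does not reach only later rows make up. A row lasts 1/10 s, in which the tool goes at most 50 mm and 8.59 degrees, less where a joint would pass 70% of its speed; a pose out of reach is approached as far as the arm can. A call with a gripper value outside its range is refused whole. The fingers move at their own pace and stop on an object; "force" is the grip in N (left out, the last holds). Time passes only in rows, so rows that repeat a pose let the fingers close. It gives the time, the measured TCP pose, the force, the opening and the grip force at its end, in the units of the state.
- bot.read_state(): the state, without advancing time (a new reading comes with each control period).
- bot.read_camera(name): name is "scene" or "top"; returns (picture, depth): 384x512x3 uint8, red, green, blue; 384x512 float32, m along the optical axis (not along the pixel's ray), 0 where there is no reading.
- bot.calibration(name): a dict with "mtx" (3x3 intrinsics, pixels), "origin" and "orientation" of the camera in the world. Camera axes: x right, y up, looking along -z (the intrinsics and any distortion apply to the point x, -y, -z); pixel columns grow to the right and rows downward; lengths in m; the calibration is good to about 2 mm. A picture is of the moment at which its call begins. calibration takes no time and is no camera call.
- bot.finish_job(): hands the job in; it is judged then, once.
The state is a dict: "time": time; "q": joint angles; "joint_vel": joint speeds; "joint_torque": joint torques, N m; "tool_pos": TCP position; "tcp_rot": TCP orientation; "wrist_force": force on the tool from outside, world axes, zero at the start; "torque": the same for the moment, N m; "width": opening from 0.0 (shut) to 1.0 (fully open); "grip_force": force on a finger pad.
Only numpy, scipy, OpenCV 4.12 (cv2) and the standard library are available. Lean on these libraries where they do the work, as an engineer would, in place of code of your own. Each camera call takes 0.05 s, during which the arm holds its last target. There are 200 camera calls.

TASK

Lift the orange row stop and shift it along to the outermost notch of its rail to open the rack, then put the green finished housing upright into the tray and stand every red housing upright in the rack's channel, as one close row from the end wall. Then lift the stop again, bring it back and drop it fully home in the notch that closes up right behind the last red housing. Only then wind the timer's key clockwise, turn by turn, until it is fully wound; leave everything else on the bench where it is.

Things in the scene. Friction and masses are not known exactly. Their poses are not given: they have to be found in the camera images.
- rack: blue rack: straight open channel along its y axis, 70 mm wide, floor 10 mm above the table, side walls to 34 mm, end wall (50 mm high, inner face at y = -190 mm) at -y. Parallel to it at x = -62 mm, robot side, an aluminium rail 20 mm wide, top at 40 mm, with five notches 14 mm wide, 16 mm deep (yellow floors), every 66 mm. Origin: table level, middle of the channel's width
- slot1 (a point): point on the channel's floor (10 mm above the table) where the middle of housing number 1, counted from the end wall, stands in a close row (33 mm + 0 x 66 mm from the wall); axes as the rack's
- slot2 (a point): point on the channel's floor (10 mm above the table) where the middle of housing number 2, counted from the end wall, stands in a close row (33 mm + 1 x 66 mm from the wall); axes as the rack's
- slot3 (a point): point on the channel's floor (10 mm above the table) where the middle of housing number 3, counted from the end wall, stands in a close row (33 mm + 2 x 66 mm from the wall); axes as the rack's
- slot4 (a point): point on the channel's floor (10 mm above the table) where the middle of housing number 4, counted from the end wall, stands in a close row (33 mm + 3 x 66 mm from the wall); axes as the rack's
- stop_slide (a joint): orange row stop along the rail in m, growing along the rack's +y, away from the end wall. Its 8 mm plate crosses the channel, its 8 mm tab drops into the notches. 0 = notch with room for one housing (plate face 69 mm from the end wall), 0.066 two, 0.132 three, 0.198 four, 0.264 outermost notch; 3 mm play either way. Slides with about 1 N when lifted
- stop_lift (a joint): height in m by which the row stop is lifted: 0 = tab fully down in a notch, 0.016 = tab resting on the rail between notches, at most 0.034. Lift it more than 16 mm to shift it; it falls by its own weight (0.22 kg) when let go and cannot come off the rail
- stop_grip (a point): middle of the top of the stop's black grip fin, over the rail, 108 mm above the table when seated. The fin is 12 mm thick along the rack's y, 26 mm wide along its x, 50 mm tall below this point; grip it from above across the 12 mm. Moves with the stop; axes as the rack's
- housing1: red (freshly glued) cylindrical pump housing standing upright: body 62 mm in diameter and 50 mm tall, above it a plain bare-metal neck 40 mm in diameter up to 92 mm (grip it there from above); 0.3 to 0.5 kg. Origin: centre of the underside, z up the axis. May be absent
- housing2: red (freshly glued) cylindrical pump housing standing upright: body 62 mm in diameter and 50 mm tall, above it a plain bare-metal neck 40 mm in diameter up to 92 mm (grip it there from above); 0.3 to 0.5 kg. Origin: centre of the underside, z up the axis. May be absent
- housing3: red (freshly glued) cylindrical pump housing standing upright: body 62 mm in diameter and 50 mm tall, above it a plain bare-metal neck 40 mm in diameter up to 92 mm (grip it there from above); 0.3 to 0.5 kg. Origin: centre of the underside, z up the axis. May be absent
- housing4: red (freshly glued) cylindrical pump housing standing upright: body 62 mm in diameter and 50 mm tall, above it a plain bare-metal neck 40 mm in diameter up to 92 mm (grip it there from above); 0.3 to 0.5 kg. Origin: centre of the underside, z up the axis. May be absent
- cured: green (finished) cylindrical pump housing standing upright: body 62 mm in diameter and 50 mm tall, above it a plain bare-metal neck 40 mm in diameter up to 92 mm (grip it there from above); 0.3 to 0.5 kg. Origin: centre of the underside, z up the axis. It starts in the rack's channel next to the end wall, on slot 1, held in by the row stop
- tray: green open tray, 140 x 140 mm, 32 mm high, walls and floor 5 mm thick, fixed to the table. Origin: centre of the underside
- timer: grey clockwork timer, box 100 x 100 x 60 mm fixed to the table, with a white dial and a brass winding key on top. Origin: centre of the underside. Black mark on the dial: run-down position (timer's +x); green mark: fully wound
- key_grip (a point): middle of the key's flat wing, on the turning axis, 101 mm above the table. The wing is a brass bar 64 mm long along this point's x, 10 mm thick along its y and 30 mm tall (86 to 116 mm above the table); its red end lies at +x and points to the green mark when fully wound
- key (a joint): turn of the key in rad, 0 run down, growing clockwise seen from above, to the hard stop at 4.6 (fully wound). Sprung: it takes 0.05 N m, rising to 0.09 N m at full wind; it stays where it is let go, but can be turned back
- sealant: bystander: blue bottle, 52 mm in diameter, 130 mm tall
- wrench: bystander: steel spanner, 180 mm long, lying
- driver: bystander: screwdriver, 190 mm long, lying
- flange: bystander: steel ring 90 mm across, 16 mm high
- tin: bystander: yellow tin, 70 mm in diameter, 100 mm tall

How it is judged:
On the way, in this order (a step that is already met when the one before it is completed fails the run):
1. the row stop is seated in the outermost notch (value of joint stop_slide above 0.258 m and value of joint stop_lift below 0.003 m), for 0.2 s.
2. the green housing stands in the tray and every red housing stands in the channel (x of cured in the frame of tray between -0.045 and 0.045 m and y of cured in the frame of tray between -0.045 and 0.045 m and z of cured in the frame of tray below 0.012 m and angle between each of cured, housing1, housing2, housing3, housing4's own z axis and vertical below 0.12 rad and y of each of housing1, housing2, housing3, housing4 in the frame of slot1 above -0.015 m and y of each of housing1, housing2, housing3, housing4 in the frame of slot4 below 0.04 m and x of housing1 in the frame of slot1 between -0.012 and 0.012 m and z of each of housing1, housing2, housing3, housing4 in the frame of slot1 below 0.008 m and x of housing2 in the frame of slot1 between -0.012 and 0.012 m and x of housing3 in the frame of slot1 between -0.012 and 0.012 m and x of housing4 in the frame of slot1 between -0.012 and 0.012 m), for 0.2 s.
3. the row stop is seated in the notch right behind the last red housing (value of joint stop_lift below 0.003 m and ((value of joint stop_slide between 0.06 and 0.072 m and horizontal distance between any of housing1, housing2, housing3, housing4 and slot1 below 0.025 m and horizontal distance between any of housing1, housing2, housing3, housing4 and slot2 below 0.025 m and y of each of housing1, housing2, housing3, housing4 in the frame of slot2 below 0.025 m) or (value of joint stop_slide between 0.126 and 0.138 m and horizontal distance between any of housing1, housing2, housing3, housing4 and slot1 below 0.025 m and horizontal distance between any of housing1, housing2, housing3, housing4 and slot2 below 0.025 m and horizontal distance between any of housing1, housing2, housing3, housing4 and slot3 below 0.025 m and y of each of housing1, housing2, housing3, housing4 in the frame of slot3 below 0.025 m) or (value of joint stop_slide between 0.192 and 0.204 m and horizontal distance between any of housing1, housing2, housing3, housing4 and slot1 below 0.025 m and horizontal distance between any of housing1, housing2, housing3, housing4 and slot2 below 0.025 m and horizontal distance between any of housing1, housing2, housing3, housing4 and slot3 below 0.025 m and horizontal distance between any of housing1, housing2, housing3, housing4 and slot4 below 0.025 m and y of each of housing1, housing2, housing3, housing4 in the frame of slot4 below 0.025 m)) and y of each of housing1, housing2, housing3, housing4 in the frame of slot1 above -0.015 m and y of each of housing1, housing2, housing3, housing4 in the frame of slot4 below 0.04 m and x of housing1 in the frame of slot1 between -0.012 and 0.012 m and z of each of housing1, housing2, housing3, housing4 in the frame of slot1 below 0.008 m and angle between each of housing1, housing2, housing3, housing4's own z axis and vertical below 0.12 rad and x of housing2 in the frame of slot1 between -0.012 and 0.012 m and x of housing3 in the frame of slot1 between -0.012 and 0.012 m and x of housing4 in the frame of slot1 between -0.012 and 0.012 m), for 0.2 s.
4. the key is fully wound (value of joint key above 4.35 rad), for 0.2 s.
At the end, for the whole second after the job is handed in: Red housings upright (7 deg) on the channel floor in a close row from the end wall (each within 25 mm of its slot), stop fully down (3 mm) in the notch right behind the last, green housing upright on the tray floor within 45 mm of its middle each way, key within 0.25 rad of its stop, all at rest (all of step 3 and x of cured in the frame of tray between -0.045 and 0.045 m and y of cured in the frame of tray between -0.045 and 0.045 m and z of cured in the frame of tray below 0.012 m and angle between cured's own z axis and vertical below 0.12 rad and value of joint key above 4.35 rad and linear speed of each of housing1, housing2, housing3, housing4, cured below 0.02 m/s); the robot touches nothing.
It fails at once if a bystander is pushed more than 40 mm or knocked over (distance of any of sealant, wrench, driver, flange, tin from where it was at the start of the episode above 0.04 m or angle between any of sealant, tin's own z axis and vertical above 0.5 rad).
Of housing1, housing2, housing3, housing4 only 2 to 4 are there at a start; the rules pass over those that are not, and their reading is None.
At some moment in a run one of housing1, housing2, housing3, housing4 may be knocked a few centimetres aside while the robot is not near it.
Once in a run the grip may slacken for a moment while it holds something.
It also fails if it takes over 210 s, if anything falls off the work surface, if the arm or the gripper's body presses on something with over 40 N, if the wrist force passes 120 N, or if a joint passes its speed limit or range.

## Working session

There is one attempt and no reset: what is moved stays moved. The work goes in short steps, Python scripts to look and compute and a tool call to move; the robot and the scene stay as the last step left them, time stands still between calls to the robot, and variables do not carry over. Pictures are saved under pics/ and viewed, at most 14 in all, crops included, and the job is handed in when it is done.

Besides the shell and the picture viewer there is one more tool, called after "Request:" as name([rows], argument=value, ...), one row to a line, values as JSON. step_arm: Moves the arm, as the interface text tells. Its arguments: {"type":"object","properties":{"motion":{"type":"array","items":{"type":"array","items":{"type":"number"}}},"force":{"type":"number"}},"required":["motion"]}

```bash
ls; mkdir -p pics; cat > h.py <<'E'
import numpy as np, cv2
from scipy.spatial.transform import Rotation as R
from workcell import bot
def rot(o):
    o=np.array(o,float)
    return o if o.shape==(3,3) else (R.from_rotvec(o).as_matrix() if o.size==3 else R.from_quat(o).as_matrix())
def cloud(name):
    p,d=bot.read_camera(name); c=bot.calibration(name); K=np.array(c['mtx'])
    v,u=np.mgrid[:d.shape[0],:d.shape[1]]
    P=np.stack([(u-K[0,2])/K[0,0]*d,-(v-K[1,2])/K[1,1]*d,-d],-1)
    W=P@rot(c['orientation']).T+np.array(c['origin']); W[d==0]=np.nan
    return p,d,W
E
python3 - <<'E'
from h import *
for n in ('top','scene'):
    c=bot.calibration(n); print(n,c)
    p,d,W=cloud(n); np.savez(f'{n}0.npz',p=p,W=W)
    cv2.imwrite(f'pics/{n}0.png',p[:,:,::-1])
print(bot.read_state())
E
```

```text
pics
top {'mtx': array([[488.771059  ,   0.        , 256.12339631],
       [  0.        , 488.771059  , 186.1081575 ],
       [  0.        ,   0.        ,   1.        ]]), 'origin': array([0.29722967, 0.02972067, 1.49560662]), 'orientation': array([ 0.14520464, -0.14474076, -1.54737492])}
scene {'mtx': array([[441.4315171 ,   0.        , 245.41779224],
       [  0.        , 441.4315171 , 190.51948073],
       [  0.        ,   0.        ,   1.        ]]), 'origin': array([ 1.1091385 , -0.66769989,  1.25319241]), 'orientation': array([0.62900173, 0.2263487 , 0.62048113])}
{'time': 0.1, 'q': array([-1.17289498e+00,  2.64710340e-01,  1.60526966e+00, -8.99091552e-06,
        1.27373747e+00, -3.69070540e-02]), 'joint_vel': array([-5.35381531e-04, -2.64167398e-03, -1.53711304e-03, -8.24706937e-05,
        7.45800901e-04,  6.50716838e-04]), 'joint_torque': array([ 8.45280229e-04, -5.16703856e+01, -3.68591487e+01, -1.14122770e-05,
        6.28323483e-03,  4.13346959e-05]), 'tool_pos': array([ 0.28405874, -0.61155992,  0.23004723]), 'tcp_rot': array([-3.06560103e+00, -6.77181389e-01,  6.12046164e-04]), 'wrist_force': array([ 0.3490944 , -0.01965057, -0.75470686]), 'torque': array([ 0.03435905,  0.04293655, -0.04419473]), 'grip_force': 0.0, 'width': 0.9996167078165881}
```

View pics/top0.png

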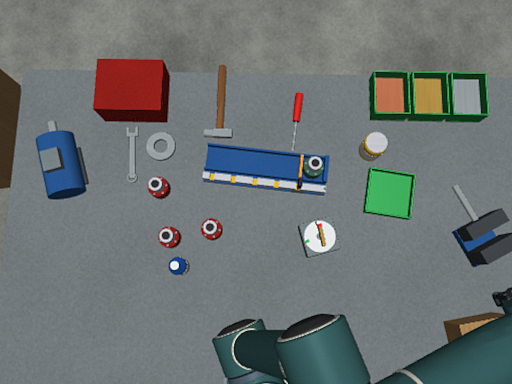

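View pics/scene0.png

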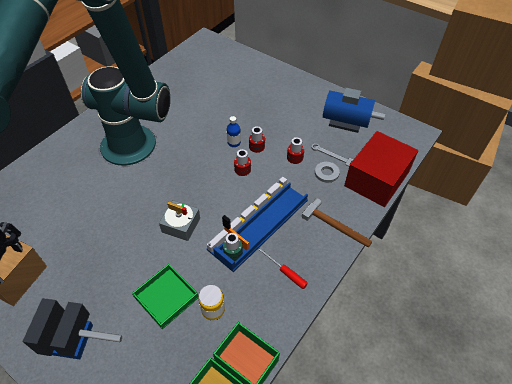

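Top view shows three red housings at about (159,187), (169,237) and (212,229). The green one is at (315,164), with the stop at (300,170) near the right end of the rack. The tray is at (389,193), the timer at (319,237) and the bottle at (178,266). The scene view shows the same set and no fourth red housing.

```bash
cat >> h.py <<'E'
def comps(m,W,mina=20):
    n,l,s,c=cv2.connectedComponentsWithStats(m.astype('uint8'))
    return [(l==i) for i in range(1,n) if s[i,4]>=mina]
def hsv(p): return cv2.cvtColor(p,cv2.COLOR_RGB2HSV)
def rect(P): return cv2.minAreaRect((P[:,:2]*1000).astype('float32'))
E
python3 - <<'E'
from h import *
for n in ('top','scene'):
    f=np.load(n+'0.npz'); p,W=f['p'],f['W']; H=hsv(p); h,s,v=[H[...,i].astype(int) for i in range(3)]; z=W[...,2]
    print('==',n,'table z',np.nanmedian(z[230:260,240:290]))
    # necks
    m=(z>.08)&(z<.1)&(s<90)&(W[...,0]>.2)&(W[...,0]<.9)
    for c in comps(m,W,8):
        P=W[c]; (x,y),r=cv2.minEnclosingCircle((P[:,:2]*1000).astype('float32')); print('neck',round(x),round(y),round(r),P[:,2].mean().round(4),c.sum(), np.argwhere(c).mean(0).round())
    blue=(h>100)&(h<125)&(s>120)&(W[...,0]>.3)
    for c in comps(blue&(z>.028)&(z<.04),W,60): print('bluetop',rect(W[c]),np.nanmedian(z[c]))
    for c in comps(blue&(z>.044)&(z<.056),W,15): print('endwall',rect(W[c]))
    for c in comps((h>50)&(h<75)&(s>150)&(z<.04)&(z>.024),W,60): print('traytop',rect(W[c]))
    for c in comps((h>15)&(h<35)&(s>120)&(z>.1)&(z<.125),W,8): print('key',rect(W[c]),np.nanmedian(z[c]))
    for c in comps((s<60)&(v>150)&(z>.034)&(z<.045),W,60): print('rail',rect(W[c]))
    for c in comps((z>.052)&(z<.072)&(s<70)&(W[...,0]>.2),W,100): print('timertop',rect(W[c]))
    for c in comps((v<70)&(z>.09)&(z<.12)&(W[...,0]>.3),W,8): print('fin',rect(W[c]),np.argwhere(c).mean(0))
    for c in comps((h>15)&(h<35)&(s>120)&(z>.015)&(z<.034),W,4): print('notch',W[c].mean(0).round(4))
E
```

```text
== top table z -0.0003989390627019418
neck 700 -323 34 0.0971 191 [141. 376.]
neck 627 -138 19 0.0922 39 [168. 314.]
neck 561 328 20 0.0913 152 [184. 155.]
neck 518 -570 60 0.0838 165 [204. 466.]
neck 488 -633 19 0.0897 12 [215. 486.]
neck 437 163 19 0.0917 150 [227. 210.]
neck 433 -571 19 0.0894 41 [234. 463.]
neck 411 288 20 0.0914 158 [236. 166.]
neck 432 -688 10 0.0936 8 [234. 507.]
neck 410 -648 31 0.0904 22 [242. 492.]
neck 370 -614 23 0.0907 51 [257. 478.]
neck 331 268 9 0.091 8 [264. 171.]
bluetop ((686.9066772460938, 43.026878356933594), (284.2791442871094, 9.542819023132324), 84.09222412109375) 0.03344181621703313
bluetop ((611.6491088867188, 50.91718292236328), (286.90521240234375, 8.06436538696289), 84.35079193115234) 0.03326172736994759
bluetop ((418.24609375, -638.066650390625), (28.530277252197266, 99.67527770996094), 23.701757431030273) 0.030511880551288728
endwall ((627.5317993164062, -178.01931762695312), (10.241747856140137, 81.17915344238281), 84.87290954589844)
endwall ((525.1812744140625, 612.562744140625), (2.893345355987549, 35.95000076293945), 16.860443115234
[... 7347 characters left out ...]
332.42857143  73.36842105]
notch [0.7575 1.2192 0.0205]
notch [0.8039 1.2241 0.0222]
notch [0.8251 1.2283 0.0301]
notch [0.8788 1.2355 0.0289]
notch [0.9119 1.2408 0.0201]
notch [1.0117 1.2514 0.0226]
notch [1.0655 1.2546 0.0253]
notch [0.6076 0.1699 0.0259]
notch [0.6005 0.1051 0.0257]
notch [0.5922 0.0404 0.0248]
notch [ 0.5862 -0.0263  0.0255]
notch [ 0.1881 -0.5493  0.0272]
notch [ 0.1998 -0.5988  0.0243]
notch [ 0.2057 -0.6205  0.0209]
notch [ 0.2072 -0.6329  0.0215]
notch [ 0.2107 -0.6601  0.0265]
notch [ 0.7343 -0.3297  0.0182]
notch [ 0.8314 -0.4736  0.0321]
notch [ 0.8537 -0.4576  0.0321]
notch [ 0.8669 -0.4598  0.032 ]
notch [ 0.8209 -0.4985  0.0317]
notch [ 0.8154 -0.5039  0.0331]
```

```bash
python3 - <<'E'
from h import *
for n,(a,b,c,d) in dict(top=(135,265,190,345),scene=(190,280,150,320)).items():
    p=np.load(n+'0.npz')['p']; cv2.imwrite(f'pics/{n}crop.png',cv2.resize(p[a:b,c:d,::-1],None,fx=4.6,fy=4.6,interpolation=cv2.INTER_CUBIC))
E
```

```text
(no output)
```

View pics/topcrop.png

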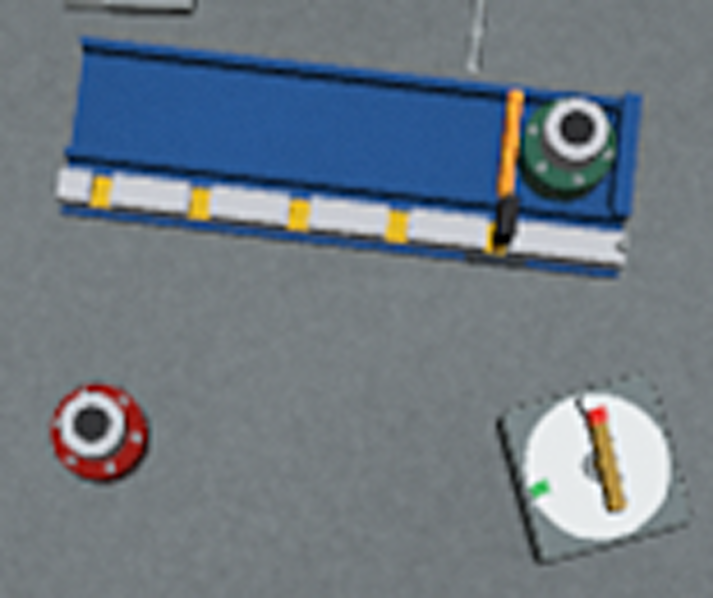

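The crop shows the fin at (506,222) over the rail. The key's red end is at (597,413), close to the black mark at (582,405), and the green mark is at (540,488). Averaging the two views gives a consistent rack: origin (0.6485, 0.0164), yaw -5.8°. The cured housing and the fin are both within 2 mm of where that predicts.

```bash
cat >> h.py <<'E'
O=np.array([.6485,.0164]); YAW=-5.8
def rack(x,y):
    a=np.radians(YAW); return O+np.array([x*np.cos(a)-y*np.sin(a),x*np.sin(a)+y*np.cos(a)])/1000
def plan(xy,z,ydeg):
    """shift in tool axes (cm) and twist (deg) so the closing line has world direction ydeg (mod 180)"""
    s=bot.read_state(); M=R.from_rotvec(s['tcp_rot']).as_matrix()
    d=M.T@(np.array([xy[0],xy[1],z])-s['tool_pos'])*100
    cur=np.degrees(np.arctan2(M[1,1],M[0,1])); t=(cur-ydeg+90)%180-90
    print('t',round(s['time'],1),'pos',s['tool_pos'].round(4),'tilt',M[:,2].round(3),'y',round(cur,1),'q6',np.degrees(s['q'][5]).round(1))
    print('xy',np.round(xy,4),'shift',d.round(2),'twist',round(t,1),'or',round(t-np.sign(t)*180,1))
E
python3 -c "
from h import *
f=rack(-62,-117); print(f)
plan(f,.20,84.2)"
```

```text
[ 0.57499381 -0.09373555]
t 0.1 pos [ 0.2841 -0.6116  0.23  ] tilt [-0.001  0.002 -1.   ] y -65.1 q6 -2.1
xy [ 0.575  -0.0937] shift [ 48.2  -34.7    3.08] twist 30.7 or -149.3
```

Request:
step_arm([
  [6,48.2,-34.7,3,30.7],
  [6,48.2,-34.7,3,30.7],
  [6,48.2,-34.7,3,30.7],
  [6,48.2,-34.7,3,30.7],
  [6,48.2,-34.7,3,30.7],
  [6,48.2,-34.7,3,30.7],
  [6,48.2,-34.7,3,30.7],
  [6,48.2,-34.7,3,30.7],
  [6,48.2,-34.7,3,30.7],
  [6,48.2,-34.7,3,30.7],
  [6,48.2,-34.7,3,30.7],
  [6,48.2,-34.7,3,30.7],
  [6,48.2,-34.7,3,30.7],
  [6,48.2,-34.7,3,30.7],
  [6,48.2,-34.7,3,30.7],
  [6,48.2,-34.7,3,30.7],
])

```text
time: 1.7
tool_pos: [0.5747, -0.0957, 0.2012]
tcp_rot: [3.137, -0.161, -0.001]
wrist_force: [-0.7, -0.2, -0.2]
width: 0.705
grip_force: 0.0
```

```bash
python3 -c "
from h import *
plan(rack(-62,-117),.077,84.2)"
```

```text
t 1.7 pos [ 0.5747 -0.0957  0.2012] tilt [-0. -0. -1.] y -95.9 q6 84.0
xy [ 0.575  -0.0937] shift [ 0.02 -0.21 12.42] twist -0.1 or 179.9
```

Request:
step_arm([
  [5,0,-0.1,4,0],
  [5,0,-0.1,8,0],
  [5,0,-0.1,12.3,0],
  [5,0,-0.1,12.3,0],
  [5,0,-0.1,12.3,0],
  [0,0,-0.1,12.3,0],
  [0,0,-0.1,12.3,0],
  [0,0,-0.1,12.3,0],
  [0,0,-0.1,12.3,0],
  [0,0,-0.1,12.3,0],
  [0,0,-0.1,12.3,0],
  [0,0,-0.1,12.3,0],
], force=60)

```text
time: 2.9
tool_pos: [0.5774, -0.094, 0.0812]
tcp_rot: [3.136, -0.158, 0.007]
wrist_force: [-1.1, -1.2, 7.3]
width: 0.127
grip_force: 59.7
```

Request:
step_arm([
  [0,0,0,-1.2,0],
  [0,0,0,-2.6,0],
  [0,0,0,-2.6,0],
  [0,0,-3,-2.6,0],
  [0,0,-6,-2.6,0],
  [0,0,-9,-2.6,0],
  [0,0,-12,-2.6,0],
  [0,0,-15,-2.6,0],
  [0,0,-18,-2.6,0],
  [0,0,-21,-2.6,0],
  [0,0,-24,-2.6,0],
  [0,0,-26.4,-2.6,0],
  [0,0,-26.4,-2.6,0],
  [0,0,-26.4,-2.6,0],
], force=80)

```text
time: 4.3
tool_pos: [0.6036, 0.1703, 0.1044]
tcp_rot: [-3.137, 0.156, -0.006]
wrist_force: [4.8, 0.7, -2.1]
width: 0.121
grip_force: 81.0
```

```bash
python3 -c "
from h import *
s=bot.read_state();print(s['wrist_force'],s['width'],s['grip_force'])
plan(rack(-62,147),.081,84.2)"
```

```text
[ 4.84920926  0.69110294 -2.05808334] 0.12104409031042081 81.031494140625
t 4.3 pos [0.6036 0.1703 0.1044] tilt [ 0.004  0.    -1.   ] y -95.7 q6 109.2
xy [0.6017 0.1689] shift [-0.19  0.16  2.34] twist 0.1 or -179.9
```

Request:
step_arm([
  [0,0,0.1,0,0],
  [0,0,0.1,1,0],
  [0,0,0.1,2,0],
  [0,0,0.1,2.5,0],
  [0,0,0.1,2.5,0],
  [0,0,0.1,2.5,0],
])

```text
time: 4.9
tool_pos: [0.6035, 0.1686, 0.0811]
tcp_rot: [-3.137, 0.158, -0.005]
wrist_force: [0.9, 0.0, 9.9]
width: 0.132
grip_force: 52.4
```

Request:
step_arm([
  [5,0,0.1,2.5,0],
  [5,0,0.1,2.5,0],
  [5,0,0.1,2.5,0],
  [6,0,0.1,-3,0],
  [7,0,0.1,-8,0],
  [7,0,0.1,-10,0],
])

```text
time: 5.5
tool_pos: [0.604, 0.1678, 0.1848]
tcp_rot: [-3.136, 0.159, -0.009]
wrist_force: [0.1, 0.1, 0.2]
width: 0.82
grip_force: 0.0
```

```bash
python3 - <<'E'
from h import *
plan(rack(0,-157),.20,-5.8)
p,d,W=cloud('top'); H=hsv(p); h,s,v=[H[...,i].astype(int) for i in range(3)]; z=W[...,2]
for c in comps((z>.08)&(z<.1)&(s<90)&(W[...,0]>.2)&(W[...,0]<.9)&(W[...,1]>-.3),W,12):
    P=W[c]; print('neck',cv2.minEnclosingCircle((P[:,:2]*1000).astype('float32')))
cv2.imwrite('pics/t1.png',p[:,:,::-1])
E
```

```text
t 5.5 pos [0.604  0.1678 0.1848] tilt [ 0.006  0.002 -1.   ] y -95.8 q6 109.0
xy [ 0.6326 -0.1398] shift [ 5.97 30.31 -1.56] twist -90.0 or 90.0
neck ((706.1812744140625, -294.95953369140625), 17.04328155517578)
neck ((625.9888305664062, -137.17263793945312), 19.081571578979492)
neck ((561.1043701171875, 327.96466064453125), 20.479082107543945)
neck ((411.61163330078125, 288.6874084472656), 20.306720733642578)
```

View pics/t1.png

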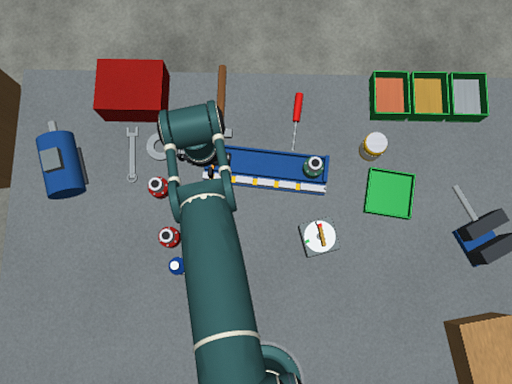

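Stop moved to the left end near (210,170), mostly hidden by the arm, and the green housing is still at (315,164).

Request:
step_arm([
  [7,6,30.3,-1.5,-90],
  [7,6,30.3,-1.5,-90],
  [7,6,30.3,-1.5,-90],
  [7,6,30.3,-1.5,-90],
  [7,6,30.3,-1.5,-90],
  [7,6,30.3,-1.5,-90],
  [7,6,30.3,-1.5,-90],
  [7,6,30.3,-1.5,-90],
  [7,6,30.3,-1.5,-90],
  [7,6,30.3,-1.5,-90],
  [7,6,30.3,-1.5,-90],
  [7,6,30.3,-1.5,-90],
  [7,6,30.3,-1.5,-90],
])

```text
time: 6.85
tool_pos: [0.6307, -0.1402, 0.1942]
tcp_rot: [-2.333, -2.103, 0.0]
wrist_force: [-0.3, 0.1, 0.9]
width: 0.821
grip_force: 0.0
```

```bash
python3 -c "
from h import *
plan(rack(0,-157),.069,-5.8)"
```

```text
t 6.8 pos [ 0.6307 -0.1402  0.1942] tilt [-0.  0. -1.] y -5.9 q6 -8.8
xy [ 0.6326 -0.1398] shift [ 0.06  0.19 12.52] twist -0.1 or 179.9
```

Request:
step_arm([
  [7,0,0.1,4,0],
  [7,0,0.1,8,0],
  [7,0,0.1,12.3,0],
  [7,0,0.1,12.3,0],
  [0,0,0.1,12.3,0],
  [0,0,0.1,12.3,0],
  [0,0,0.1,12.3,0],
  [0,0,0.1,12.3,0],
  [0,0,0.1,12.3,0],
  [0,0,0.1,12.3,0],
], force=70)

```text
time: 7.85
tool_pos: [0.6342, -0.141, 0.0747]
tcp_rot: [2.328, 2.103, 0.005]
wrist_force: [-0.9, -0.2, 7.2]
width: 0.444
grip_force: 71.2
```

```bash
python3 -c "
from h import *
plan(rack(0,-157),.069,-5.8)"
```

```text
t 7.8 pos [ 0.6342 -0.141   0.0747] tilt [ 0.005 -0.001 -1.   ] y -5.8 q6 -8.9
xy [ 0.6326 -0.1398] shift [ 0.1  -0.17  0.56] twist -0.0 or 180.0
```

Request:
step_arm([
  [0,0,0,-4,0],
  [0,0,0,-8,0],
  [0,0,0,-8,0],
])

```text
time: 8.15
tool_pos: [0.6368, -0.1416, 0.1591]
tcp_rot: [2.323, 2.099, 0.011]
wrist_force: [2.0, -1.0, -2.9]
width: 0.448
grip_force: 73.7
```

```bash
python3 -c "
from h import *
plan((.5615,-.3758),.15,-5.8)"
```

```text
t 8.2 pos [ 0.6368 -0.1416  0.1591] tilt [ 0.013 -0.003 -1.   ] y -5.8 q6 -8.9
xy [ 0.5615 -0.3758] shift [-24.06  -5.14   0.89] twist 0.0 or -180.0
```

Request:
step_arm([
  [0,-5,-1,0,0],
  [0,-9,-2,0,0],
  [0,-13,-3,0,0],
  [0,-17,-4,0,0],
  [0,-21,-4.7,0,0],
  [0,-24,-5,0.5,0],
  [0,-24,-5,0.5,0],
  [0,-24,-5,0.5,0],
  [0,-24,-5,0.5,0],
])

```text
time: 9.05
tool_pos: [0.5577, -0.373, 0.1453]
tcp_rot: [-2.329, -2.105, -0.0]
wrist_force: [0.4, 0.4, -3.6]
width: 0.443
grip_force: 73.2
```

```bash
python3 -c "
from h import *
plan((.5615,-.3758),.071,-5.8)
p,d,W=cloud('scene');cv2.imwrite('pics/s1.png',p[:,:,::-1])"
```

```text
t 9.1 pos [ 0.5577 -0.373   0.1453] tilt [-0.001  0.001 -1.   ] y -5.8 q6 -30.2
xy [ 0.5615 -0.3758] shift [-0.25  0.42  7.43] twist 0.0 or -180.0
```

View pics/s1.png

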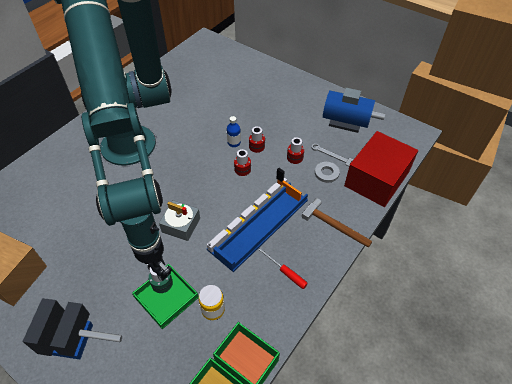

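Green housing is held over the tray (165,290). The stop sits at the far end of the rail (285,180), and the reds are undisturbed.

Request:
step_arm([
  [0,-0.2,0.4,3,0],
  [0,-0.2,0.4,5.5,0],
  [0,-0.2,0.4,7,0],
  [0,-0.2,0.4,7.4,0],
  [0,-0.2,0.4,7.4,0],
  [0,-0.2,0.4,7.4,0],
])

```text
time: 9.7
tool_pos: [0.5629, -0.377, 0.0737]
tcp_rot: [2.328, 2.105, 0.001]
wrist_force: [0.5, -0.4, -3.9]
width: 0.447
grip_force: 73.5
```

Request:
step_arm([
  [0,0,0,0.3,0],
  [0,0,0,0.5,0],
  [0,0,0,0.5,0],
  [6,0,0,0.4,0],
  [7.5,0,0,0.4,0],
  [7.5,0,0,0.4,0],
  [7.5,0,0,0,0],
  [7.5,0,0,-6,0],
  [7.5,0,0,-11,0],
  [7.5,0,0,-14,0],
])

```text
time: 10.7
tool_pos: [0.5623, -0.3769, 0.2153]
tcp_rot: [2.329, 2.105, 0.001]
wrist_force: [0.8, -0.1, 0.1]
width: 0.877
grip_force: 0.0
```

```bash
python3 -c "
from h import *
plan((.4395,.1635),.18,84.2)
plan((.4395,.1635),.18,-5.8)"
```

```text
t 10.7 pos [ 0.5623 -0.3769  0.2153] tilt [ 0.002 -0.001 -1.   ] y -5.8 q6 -30.2
xy [0.4395 0.1635] shift [ 52.53 -17.67   3.45] twist -90.0 or 90.0
t 10.7 pos [ 0.5623 -0.3769  0.2153] tilt [ 0.002 -0.001 -1.   ] y -5.8 q6 -30.2
xy [0.4395 0.1635] shift [ 52.53 -17.67   3.45] twist 0.0 or -180.0
```

Request:
step_arm([
  [7,52.5,-17.6,3,0],
  [7,52.5,-17.6,3,0],
  [7,52.5,-17.6,3,0],
  [7,52.5,-17.6,3,0],
  [7,52.5,-17.6,3,0],
  [7,52.5,-17.6,3,0],
  [7,52.5,-17.6,3,0],
  [7,52.5,-17.6,3,0],
  [7,52.5,-17.6,3,0],
  [7,52.5,-17.6,3,0],
  [7,52.5,-17.6,3,0],
  [7,52.5,-17.6,3,0],
  [7,52.5,-17.6,3,0],
  [7,52.5,-17.6,3,0],
])

```text
time: 12.1
tool_pos: [0.4399, 0.1629, 0.1824]
tcp_rot: [2.33, 2.106, -0.0]
wrist_force: [0.9, -0.2, -0.2]
width: 0.816
grip_force: 0.0
```

```bash
cat >> h.py <<'E'
def necks(n='top'):
    p,d,W=cloud(n); s=hsv(p)[...,1]; z=W[...,2]
    for c in comps((z>.07)&(z<.115)&(s<90)&(W[...,0]>.3)&(W[...,0]<.8)&(W[...,1]>-.45)&(W[...,1]<.5),W,15):
        P=W[c]; (x,y),r=cv2.minEnclosingCircle((P[:,:2]*1000).astype('float32')); print(n,'neck',round(x),round(y),'r',round(r),'z',P[:,2].mean().round(3))
    return p
E
python3 -c "
from h import *
plan((.4395,.1635),.059,-5.8); necks('scene'); necks()"
```

```text
t 12.1 pos [0.4399 0.1629 0.1824] tilt [ 0.    -0.001 -1.   ] y -5.8 q6 23.1
xy [0.4395 0.1635] shift [ 0.06 -0.05 12.34] twist 0.0 or -180.0
scene neck 421 289 r 22 z 0.085
scene neck 566 329 r 23 z 0.087
scene neck 443 165 r 23 z 0.088
scene neck 604 165 r 15 z 0.096
scene neck 566 -378 r 20 z 0.093
scene neck 702 -320 r 33 z 0.099
top neck 698 -322 r 34 z 0.1
top neck 599 169 r 13 z 0.106
top neck 561 328 r 20 z 0.09
top neck 561 -376 r 21 z 0.093
top neck 430 154 r 14 z 0.091
top neck 411 293 r 19 z 0.091
```

Request:
step_arm([
  [7,0,0,4,0],
  [7,0,0,8,0],
  [7,0,0,12.2,0],
  [7,0,0,12.2,0],
  [0,0,0,12.2,0],
  [0,0,0,12.2,0],
  [0,0,0,12.2,0],
  [0,0,0,12.2,0],
  [0,0,0,12.2,0],
  [0,0,0,12.2,0],
  [0,0,0,12,0],
  [0,0,0,6,0],
  [0,0,0,2,0],
  [0,0,0,2,0],
])

```text
time: 13.6
tool_pos: [0.4452, 0.1655, 0.1703]
tcp_rot: [2.326, 2.103, 0.022]
wrist_force: [2.0, 0.5, -2.8]
width: 0.448
grip_force: 72.6
```

```bash
python3 -c "
from h import *
plan(rack(1,-155.5),.155,-5.8)"
```

```text
t 13.6 pos [0.4452 0.1655 0.1703] tilt [ 0.014  0.005 -1.   ] y -5.8 q6 23.1
xy [ 0.6338 -0.1384] shift [-28.35  21.8    1.66] twist 0.0 or -180.0
```

Request:
step_arm([
  [0,-28.4,21.8,1,0],
  [0,-28.4,21.8,1,0],
  [0,-28.4,21.8,1,0],
  [0,-28.4,21.8,1,0],
  [0,-28.4,21.8,1,0],
  [0,-28.4,21.8,1,0],
  [0,-28.4,21.8,1,0],
  [0,-28.4,21.8,1,0],
  [0,-28.4,21.8,1,0],
  [0,-28.4,21.8,1,0],
  [0,-28.4,21.8,1,0],
])

```text
time: 14.7
tool_pos: [0.6267, -0.1393, 0.1517]
tcp_rot: [-2.328, -2.107, 0.001]
wrist_force: [-0.2, -0.5, -3.8]
width: 0.447
grip_force: 72.4
```

```bash
python3 -c "
from h import *
plan(rack(1,-155.5),.075,-5.8)
p=necks('scene')
cv2.imwrite('pics/s2.png',cv2.resize(p[150:330,120:360,::-1],None,fx=3,fy=3))"
```

```text
t 14.7 pos [ 0.6267 -0.1393  0.1517] tilt [-0.002  0.001 -1.   ] y -5.7 q6 -9.1
xy [ 0.6338 -0.1384] shift [0.16 0.71 7.66] twist 0.1 or -179.9
scene neck 418 290 r 25 z 0.088
scene neck 565 327 r 22 z 0.087
scene neck 605 166 r 13 z 0.096
scene neck 565 -377 r 21 z 0.093
scene neck 702 -320 r 33 z 0.1
```

View pics/s2.png

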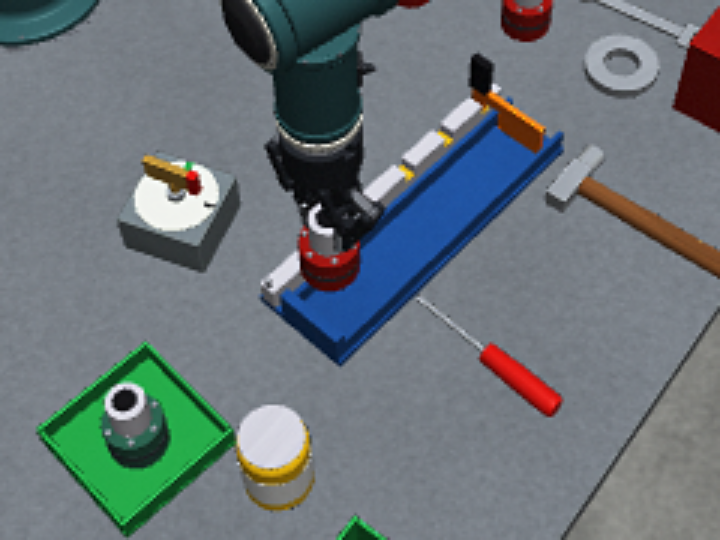

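The green housing stands in the tray. The red one is held above slot 1 (330,260), and the stop is seated at the far end (500,90).

Request:
step_arm([
  [0,0.2,0.7,2,0],
  [0,0.2,0.7,4,0],
  [0,0.2,0.7,4,0],
  [0,0.2,0.7,4,0],
])

```text
time: 15.15
tool_pos: [0.6343, -0.1386, 0.1121]
tcp_rot: [-2.329, -2.107, 0.001]
wrist_force: [0.3, 0.2, -3.3]
width: 0.451
grip_force: 72.5
```

```bash
python3 -c "
from h import *
plan(rack(1,-155.5),.075,-5.8)"
```

```text
t 15.2 pos [ 0.6343 -0.1386  0.1121] tilt [-0.001  0.    -1.   ] y -5.7 q6 -8.8
xy [ 0.6338 -0.1384] shift [ 0.01 -0.04  3.71] twist 0.1 or -179.9
```

Request:
step_arm([
  [0,0,0,1.5,0],
  [0,0,0,2.8,0],
  [0,0,0,3.6,0],
  [0,0,0,3.6,0],
  [0,0,0,3.6,0],
])

```text
time: 15.65
tool_pos: [0.6348, -0.1397, 0.0758]
tcp_rot: [-2.33, -2.106, 0.001]
wrist_force: [-0.5, 0.4, -2.7]
width: 0.449
grip_force: 72.3
```

Request:
step_arm([
  [0,0,0,0.3,0],
  [0,0,0,0.6,0],
  [0,0,0,0.6,0],
])

```text
time: 15.95
tool_pos: [0.6359, -0.1401, 0.073]
tcp_rot: [2.33, 2.105, 0.001]
wrist_force: [-4.6, -0.5, 7.3]
width: 0.448
grip_force: 73.3
```

Request:
step_arm([
  [6,0,0,0.1,0],
  [6.5,0,0,0,0],
  [6.5,0,0,0,0],
  [6.5,0,0,-5,0],
  [6.5,0,0,-10,0],
  [6.5,0,0,-13,0],
  [6.5,0,0,-13,0],
])

```text
time: 16.65
tool_pos: [0.6392, -0.1408, 0.2078]
tcp_rot: [2.323, 2.099, 0.011]
wrist_force: [-0.2, -0.5, 0.4]
width: 0.759
grip_force: 0.0
```

```bash
python3 -c "
from h import *
plan((.563,.3275),.19,-5.8); p=necks()"
```

```text
t 16.6 pos [ 0.6392 -0.1408  0.2078] tilt [ 0.012 -0.003 -1.   ] y -5.8 q6 -8.8
xy [0.563  0.3275] shift [ 45.82 -12.33   1.54] twist 0.0 or -180.0
top neck 697 -322 r 33 z 0.1
top neck 641 -133 r 11 z 0.102
top neck 599 169 r 13 z 0.104
top neck 561 329 r 21 z 0.091
top neck 560 -375 r 21 z 0.094
top neck 411 288 r 20 z 0.091
```

Request:
step_arm([
  [6.5,45.8,-12.3,2,0],
  [6.5,45.8,-12.3,2,0],
  [6.5,45.8,-12.3,2,0],
  [6.5,45.8,-12.3,2,0],
  [6.5,45.8,-12.3,2,0],
  [6.5,45.8,-12.3,2,0],
  [6.5,45.8,-12.3,2,0],
  [6.5,45.8,-12.3,2,0],
  [6.5,45.8,-12.3,2,0],
  [6.5,45.8,-12.3,2,0],
  [6.5,45.8,-12.3,2,0],
  [6.5,45.8,-12.3,2,0],
  [6.5,45.8,-12.3,2,0],
])

```text
time: 18.0
tool_pos: [0.5586, 0.327, 0.1791]
tcp_rot: [2.332, 2.106, -0.003]
wrist_force: [-0.8, -0.1, -0.4]
width: 0.762
grip_force: 0.0
```

```bash
python3 -c "
from h import *
plan((.563,.3275),.060,-5.8); p=necks('scene'); p=necks()"
```

```text
t 18.0 pos [0.5586 0.327  0.1791] tilt [-0.002 -0.001 -1.   ] y -5.8 q6 34.0
xy [0.563  0.3275] shift [ 0.11  0.45 11.91] twist -0.0 or 180.0
scene neck 417 291 r 24 z 0.086
scene neck 566 327 r 23 z 0.087
scene neck 605 165 r 14 z 0.095
scene neck 636 -142 r 22 z 0.096
scene neck 566 -376 r 21 z 0.093
scene neck 702 -321 r 34 z 0.099
top neck 699 -322 r 34 z 0.099
top neck 631 -140 r 20 z 0.099
top neck 599 171 r 12 z 0.104
top neck 560 -377 r 21 z 0.094
```

Request:
step_arm([
  [7,0,0.4,4,0],
  [7,0,0.4,8,0],
  [7,0,0.4,11.9,0],
  [7,0,0.4,11.9,0],
  [0,0,0.4,11.9,0],
  [0,0,0.4,11.9,0],
  [0,0,0.4,11.9,0],
  [0,0,0.4,11.9,0],
  [0,0,0.4,11.9,0],
  [0,0,0.4,11.9,0],
  [0,0,0.4,10,0],
  [0,0,0.4,5,0],
  [0,0,0.4,-1,0],
  [0,0,0.4,-1,0],
  [0,0,0.4,-1,0],
])

```text
time: 19.6
tool_pos: [0.5646, 0.329, 0.194]
tcp_rot: [2.329, 2.106, 0.011]
wrist_force: [-0.5, 0.1, -4.2]
width: 0.445
grip_force: 71.7
```

```bash
python3 -c "
from h import *
plan(rack(0.5,-89.5),.175,-5.8)"
```

```text
t 19.6 pos [0.5646 0.329  0.194 ] tilt [ 0.006  0.003 -1.   ] y -5.8 q6 33.8
xy [ 0.64   -0.0727] shift [-39.22  11.53   1.81] twist 0.0 or -180.0
```

Request:
step_arm([
  [0,-39.2,11.5,0,0],
  [0,-39.2,11.5,0,0],
  [0,-39.2,11.5,0,0],
  [0,-39.2,11.5,0,0],
  [0,-39.2,11.5,0,0],
  [0,-39.2,11.5,0,0],
  [0,-39.2,11.5,0,0],
  [0,-39.2,11.5,0,0],
  [0,-39.2,11.5,0,0],
  [0,-39.2,11.5,4,0],
  [0,-39.2,11.5,7,0],
  [0,-39.2,11.5,7,0],
  [0,-39.2,11.5,7,0],
])

```text
time: 20.9
tool_pos: [0.6355, -0.0729, 0.1174]
tcp_rot: [-2.327, -2.104, 0.006]
wrist_force: [0.4, -0.6, -3.0]
width: 0.449
grip_force: 71.5
```

```bash
python3 -c "
from h import *
plan(rack(0.5,-89.5),.075,-5.8)"
```

```text
t 20.9 pos [ 0.6355 -0.0729  0.1174] tilt [-0.006  0.001 -1.   ] y -5.8 q6 -3.0
xy [ 0.64   -0.0727] shift [0.06 0.47 4.24] twist 0.0 or -180.0
```

Request:
step_arm([
  [0,0.1,0.4,0,0],
  [0,0.1,0.4,0,0],
  [0,0.1,0.4,1.5,0],
  [0,0.1,0.4,3,0],
  [0,0.1,0.4,4.2,0],
  [0,0.1,0.4,4.4,0],
  [0,0.1,0.4,4.4,0],
])

```text
time: 21.6
tool_pos: [0.6409, -0.0729, 0.0749]
tcp_rot: [-2.33, -2.105, 0.002]
wrist_force: [-0.1, -0.1, -3.9]
width: 0.446
grip_force: 72.7
```

Request:
step_arm([
  [0,0,0,0.3,0],
  [0,0,0,0.6,0],
  [0,0,0,0.6,0],
  [6,0,0,0.3,0],
  [6.5,0,0,0,0],
  [6.5,0,0,0,0],
  [6.5,0,0,-5,0],
  [6.5,0,0,-10,0],
  [6.5,0,0,-13,0],
  [6.5,0,0,-13,0],
])

```text
time: 22.6
tool_pos: [0.6461, -0.0736, 0.2137]
tcp_rot: [2.324, 2.1, 0.013]
wrist_force: [0.1, -1.0, 0.8]
width: 0.757
grip_force: 0.0
```

```bash
python3 -c "
from h import *
plan((.415,.2885),.18,-5.8);plan((.415,.2885),.18,50)"
```

```text
t 22.6 pos [ 0.6461 -0.0736  0.2137] tilt [ 0.012 -0.002 -1.   ] y -5.8 q6 -2.9
xy [0.415  0.2885] shift [ 33.7  -26.68   3.02] twist 0.0 or -180.0
t 22.6 pos [ 0.6461 -0.0736  0.2137] tilt [ 0.012 -0.002 -1.   ] y -5.8 q6 -2.9
xy [0.415  0.2885] shift [ 33.7  -26.68   3.02] twist -55.8 or 124.2
```

Request:
step_arm([
  [6,33.7,-26.7,2,0],
  [6,33.7,-26.7,2,0],
  [6,33.7,-26.7,2,0],
  [6,33.7,-26.7,2,0],
  [6,33.7,-26.7,2,0],
  [6,33.7,-26.7,2,0],
  [6,33.7,-26.7,2,0],
  [6,33.7,-26.7,2,0],
  [6,33.7,-26.7,2,0],
  [6,33.7,-26.7,2,0],
  [6,33.7,-26.7,2,0],
  [6,33.7,-26.7,2,0],
  [6,33.7,-26.7,2,0],
])

```text
time: 23.9
tool_pos: [0.4108, 0.2882, 0.1861]
tcp_rot: [2.332, 2.104, -0.0]
wrist_force: [0.4, -0.1, 0.8]
width: 0.699
grip_force: 0.0
```

```bash
python3 -c "
from h import *
p=necks('scene'); p=necks();plan((.415,.2885),.06,-5.8)"
```

```text
scene neck 415 288 r 24 z 0.087
scene neck 604 166 r 14 z 0.096
scene neck 646 -73 r 21 z 0.095
scene neck 636 -140 r 21 z 0.096
scene neck 567 -377 r 20 z 0.092
scene neck 702 -320 r 33 z 0.099
top neck 699 -322 r 34 z 0.099
top neck 640 -73 r 20 z 0.1
top neck 631 -140 r 20 z 0.099
top neck 599 170 r 13 z 0.105
top neck 560 -376 r 20 z 0.094
top neck 414 281 r 18 z 0.091
t 24.0 pos [0.4109 0.2883 0.1862] tilt [ 0. -0. -1.] y -5.9 q6 38.1
xy [0.415  0.2885] shift [ 0.07  0.41 12.62] twist -0.1 or 179.9
```

Request:
step_arm([
  [6,0,0.3,0,0],
  [6,0,0.3,4,0],
  [6,0,0.3,8,0],
  [6,0,0.3,12.6,0],
  [6,0,0.3,12.6,0],
  [0,0,0.3,12.6,0],
  [0,0,0.3,12.6,0],
  [0,0,0.3,12.6,0],
  [0,0,0.3,12.6,0],
  [0,0,0.3,12.6,0],
  [0,0,0.3,12.6,0],
  [0,0,0.3,10,0],
  [0,0,0.3,5,0],
  [0,0,0.3,0,0],
  [0,0,0.3,-1,0],
  [0,0,0.3,-1,0],
])

```text
time: 25.6
tool_pos: [0.4145, 0.2898, 0.1986]
tcp_rot: [2.33, 2.106, 0.008]
wrist_force: [-0.1, 0.7, -4.7]
width: 0.449
grip_force: 72.2
```

```bash
python3 -c "
from h import *
plan(rack(0.5,-24),.19,-5.8)"
```

```text
t 25.6 pos [0.4145 0.2898 0.1986] tilt [ 0.004  0.003 -1.   ] y -5.8 q6 37.9
xy [ 0.6466 -0.0075] shift [-27.24  26.08   0.88] twist 0.0 or -180.0
```

Request:
step_arm([
  [0,-27.3,26.2,0,0],
  [0,-27.3,26.2,0,0],
  [0,-27.3,26.2,0,0],
  [0,-27.3,26.2,0,0],
  [0,-27.3,26.2,0,0],
  [0,-27.3,26.2,0,0],
  [0,-27.3,26.2,0,0],
  [0,-27.3,26.2,0,0],
  [0,-27.3,26.2,0,0],
  [0,-27.3,26.2,4,0],
  [0,-27.3,26.2,7.5,0],
  [0,-27.3,26.2,7.5,0],
  [0,-27.3,26.2,7.5,0],
])

```text
time: 26.9
tool_pos: [0.6434, -0.0084, 0.1181]
tcp_rot: [-2.327, -2.104, 0.007]
wrist_force: [0.5, 0.2, -4.2]
width: 0.447
grip_force: 72.1
```

```bash
python3 -c "
from h import *
plan(rack(0.5,-24),.075,-5.8)"
```

```text
t 26.9 pos [ 0.6434 -0.0084  0.1181] tilt [-0.007  0.001 -1.   ] y -5.8 q6 2.8
xy [ 0.6466 -0.0075] shift [0.12 0.34 4.31] twist 0.0 or -180.0
```

Request:
step_arm([
  [0,0.1,0.3,0,0],
  [0,0.1,0.3,0,0],
  [0,0.1,0.3,1.5,0],
  [0,0.1,0.3,3,0],
  [0,0.1,0.3,4.2,0],
  [0,0.1,0.3,4.4,0],
  [0,0.1,0.3,4.7,0],
  [0,0.1,0.3,4.9,0],
  [0,0.1,0.3,4.9,0],
])

```text
time: 27.8
tool_pos: [0.6497, -0.0085, 0.0725]
tcp_rot: [2.331, 2.106, 0.001]
wrist_force: [0.5, -0.4, -5.1]
width: 0.449
grip_force: 73.0
```

Request:
step_arm([
  [0,0,0,0.2,0],
  [0,0,0,0.4,0],
  [0,0,0,0.4,0],
])

```text
time: 28.1
tool_pos: [0.6502, -0.0086, 0.072]
tcp_rot: [2.33, 2.106, 0.002]
wrist_force: [-6.6, -0.0, 10.2]
width: 0.451
grip_force: 74.3
```

Contact felt; release and check the row with both cameras from clear of it.

Request:
step_arm([
  [6,0,0,0,0],
  [6.5,0,0,0,0],
  [6.5,0,0,-0.5,0],
  [6.5,0,0,-5,0],
  [6.5,0,0,-10,0],
  [6,10,-15,-14,0],
  [6,18,-20,-14,0],
  [6,18,-20,-14,0],
  [6,18,-20,-14,0],
  [6,18,-20,-14,0],
  [6,18,-20,-14,0],
])

```text
time: 29.2
tool_pos: [0.4664, 0.1933, 0.2095]
tcp_rot: [-2.328, -2.109, -0.003]
wrist_force: [-0.2, -0.9, -0.2]
width: 0.704
grip_force: 0.0
```

```bash
python3 -c "
from h import *
for i in(1,2,3): print(rack(0,-223+66*i))
p=necks('scene'); q=necks();cv2.imwrite('pics/v.png',np.hstack([cv2.resize(a[:,:,::-1],(400,300)) for a in (p,q)]))
plan(rack(-62,147),.2,84.2)"
```

```text
[ 0.63263416 -0.13979627]
[ 0.63930388 -0.07413414]
[ 0.64597359 -0.00847202]
scene neck 605 167 r 13 z 0.098
scene neck 651 -9 r 22 z 0.095
scene neck 645 -74 r 21 z 0.095
scene neck 637 -140 r 21 z 0.095
scene neck 566 -377 r 20 z 0.092
scene neck 702 -321 r 33 z 0.1
top neck 698 -322 r 34 z 0.099
top neck 647 -8 r 20 z 0.1
top neck 640 -73 r 20 z 0.1
top neck 631 -140 r 21 z 0.099
top neck 599 170 r 12 z 0.104
top neck 560 -377 r 21 z 0.094
t 29.3 pos [0.4671 0.1931 0.2095] tilt [ 0.002  0.001 -1.   ] y -5.6 q6 25.1
xy [0.6017 0.1689] shift [-1.1  13.62  0.96] twist -89.8 or 90.2
```

View pics/v.png

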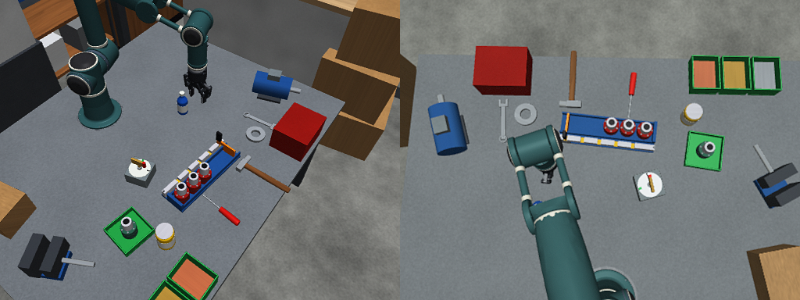

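All three reds stand in a row from the end wall (both views). The green is in the tray and the stop is at the outer end. Next, the stop.

Request:
step_arm([
  [5,-1,13.6,0.5,90],
  [5,-1,13.6,0.5,90],
  [5,-1,13.6,0.5,90],
  [5,-1,13.6,0.5,90],
  [5,-1,13.6,0.5,90],
  [5,-1,13.6,0.5,90],
  [5,-1,13.6,0.5,90],
  [5,-1,13.6,0.5,90],
  [5,-1,13.6,0.5,90],
  [5,-1,13.6,0.5,90],
  [5,-1,13.6,0.5,90],
  [5,-1,13.6,0.5,90],
  [5,-1,13.6,0.5,90],
])

```text
time: 30.6
tool_pos: [0.6034, 0.1663, 0.2031]
tcp_rot: [3.137, -0.157, 0.0]
wrist_force: [-0.5, -0.4, -0.2]
width: 0.585
grip_force: 0.0
```

```bash
python3 -c "
from h import *
plan((.602,.1686),.081,84.2)"
```

```text
t 30.6 pos [0.6034 0.1663 0.2031] tilt [ 0. -0. -1.] y -95.7 q6 108.9
xy [0.602  0.1686] shift [-0.16 -0.22 12.21] twist 0.1 or -179.9
```

Request:
step_arm([
  [5,0,-0.2,4,0],
  [5,0,-0.2,8,0],
  [5,0,-0.2,12.2,0],
  [5,0,-0.2,12.2,0],
  [0,0,-0.2,12.2,0],
  [0,0,-0.2,12.2,0],
  [0,0,-0.2,12.2,0],
  [0,0,-0.2,12.2,0],
  [0,0,-0.2,12.2,0],
  [0,0,-0.2,12.2,0],
  [0,0,-0.2,12.2,0],
], force=80)

```text
time: 31.7
tool_pos: [0.6055, 0.1696, 0.0847]
tcp_rot: [-3.136, 0.158, -0.009]
wrist_force: [0.2, -0.2, 7.0]
width: 0.125
grip_force: 79.3
```

Request:
step_arm([
  [0,0,0,-1.2,0],
  [0,0,0,-2.7,0],
  [0,0,0,-2.7,0],
  [0,0,3,-2.7,0],
  [0,0,6,-2.7,0],
  [0,0,9,-2.7,0],
  [0,0,11.5,-2.7,0],
  [0,0,13.2,-2.7,0],
  [0,0,13.2,-2.7,0],
  [0,0,13.2,-2.7,0],
  [0,0,13.2,-2.7,0],
])

```text
time: 32.8
tool_pos: [0.5922, 0.037, 0.1091]
tcp_rot: [3.137, -0.159, 0.009]
wrist_force: [5.7, -2.0, -1.8]
width: 0.124
grip_force: 78.7
```

```bash
python3 -c "
from h import *
s=bot.read_state();a=np.radians(84.2);u=np.array([np.cos(a),np.sin(a)])
print(s['tool_pos'],s['width'],s['wrist_force'],(s['tool_pos'][:2]-[.6055,.1696])@u,(s['tool_pos'][:2]-[.5774,-.094])@u)
plan(rack(-62,15),.085,84.2)"
```

```text
[0.59218016 0.03702091 0.10905671] 0.12365268566556323 [ 5.74897382 -1.98801485 -1.78179677] -0.1332464275039653 0.13184380929414408
t 32.8 pos [0.5922 0.037  0.1091] tilt [ 0.006 -0.001 -1.   ] y -95.8 q6 97.0
xy [0.5883 0.0376] shift [-0.4  -0.02  2.4 ] twist -0.0 or 180.0
```

Position fits the notch, so I lower it.

Request:
step_arm([
  [0,0,0,1,0],
  [0,0,0,2,0],
  [0,0,0,2.6,0],
  [0,0,0,2.6,0],
  [0,0,0,2.6,0],
])

```text
time: 33.3
tool_pos: [0.5923, 0.0378, 0.0847]
tcp_rot: [-3.137, 0.158, -0.009]
wrist_force: [2.1, -1.2, 9.7]
width: 0.123
grip_force: 80.3
```

Request:
step_arm([
  [5,0,0,2.6,0],
  [5,0,0,2.6,0],
  [5,0,0,2.6,0],
  [5,0,0,-3,0],
  [5,0,0,-8,0],
  [5,0,0,-10,-8],
  [5,0,0,-10,-16],
  [5,0,0,-10,-24],
  [5,0,0,-10,-32],
  [5,0,0,-10,-40],
  [5,0,0,-10,-48],
  [5,0,0,-10,-56],
  [5,0,0,-10,-64],
  [5,0,0,-10,-72],
  [5,0,0,-10,-80],
  [5,0,0,-10,-88],
  [5,0,0,-10,-96],
  [5,0,0,-10,-104],
])

```text
time: 35.1
tool_pos: [0.5895, 0.0379, 0.1827]
tcp_rot: [-2.05, -2.381, -0.0]
wrist_force: [0.4, 0.2, -0.8]
width: 0.587
grip_force: 0.0
```

```bash
python3 -c "
from h import *
plan((.422,-.1564),.19,103.5)"
```

```text
t 35.1 pos [0.5895 0.0379 0.1827] tilt [-0.  0. -1.] y 8.5 q6 -7.3
xy [ 0.422  -0.1564] shift [-16.73 -19.45  -0.73] twist 85.0 or -95.0
```

Request:
step_arm([
  [5,-2,-2,-0.7,-8],
  [5,-4,-4,-0.7,-16],
  [5,-6,-7,-0.7,-24],
  [5,-8,-10,-0.7,-32],
  [5,-10,-13,-0.7,-40],
  [5,-13,-16,-0.7,-48],
  [5,-16.7,-19.4,-0.7,-56],
  [5,-16.7,-19.4,-0.7,-64],
  [5,-16.7,-19.4,-0.7,-72],
  [5,-16.7,-19.4,-0.7,-80],
  [5,-16.7,-19.4,-0.7,-88],
  [5,-16.7,-19.4,-0.7,-95],
  [5,-16.7,-19.4,-0.7,-95],
  [5,-16.7,-19.4,-0.7,-95],
])

```text
time: 36.5
tool_pos: [0.4215, -0.1551, 0.1896]
tcp_rot: [-0.357, 3.121, -0.0]
wrist_force: [1.2, 0.5, 0.9]
width: 0.583
grip_force: 0.0
```

```bash
python3 - <<'E'
from h import *
plan((.422,-.1564),.085,103.5)
for n in('scene','top'):
    p=necks(n)
    p,d,W=cloud(n); H=hsv(p)
    for c in comps((H[...,0]>5)&(H[...,0]<18)&(H[...,1]>150)&(W[...,2]>.035)&(W[...,1]>-.2)&(W[...,1]<.3)&(W[...,0]>.5)&(W[...,0]<.75),W,6): print('stop',W[c].mean(0).round(3),W[c][:,2].max())
    if n=='scene': cv2.imwrite('pics/s4.png',cv2.resize(p[140:320,100:340,::-1],None,fx=3,fy=3))
print(rack(0,15))
E
```

```text
t 36.5 pos [ 0.4215 -0.1551  0.1896] tilt [ 0.  0. -1.] y 103.1 q6 -126.4
xy [ 0.422  -0.1564] shift [-0.02 -0.14 10.46] twist -0.4 or 179.6
scene neck 592 36 r 14 z 0.095
scene neck 654 -8 r 23 z 0.095
scene neck 644 -75 r 22 z 0.095
scene neck 637 -141 r 20 z 0.096
scene neck 566 -376 r 21 z 0.092
scene neck 701 -320 r 33 z 0.099
stop [0.604 0.034 0.053] 0.06452689841416892
stop [0.668 0.028 0.054] 0.06635682116485242
top neck 699 -322 r 34 z 0.099
top neck 647 -8 r 20 z 0.1
top neck 641 -73 r 21 z 0.099
top neck 631 -140 r 21 z 0.099
top neck 586 40 r 13 z 0.106
top neck 560 -376 r 20 z 0.094
stop [0.64  0.032 0.06 ] 0.06646527132885582
[0.65001584 0.03132321]
```

View pics/s4.png

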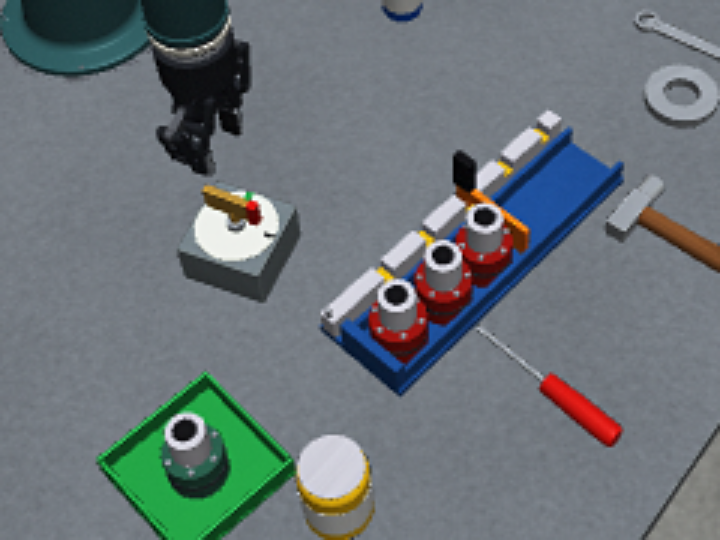

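Stop plate sits right behind the third housing (515,215) with the fin over its notch; the green housing is in the tray. The key is untouched at (230,205). Gripping the key.

Request:
step_arm([
  [5,0,-0.1,4,0],
  [5,0,-0.1,8,0],
  [5,0,-0.1,10.4,0],
  [5,0,-0.1,10.4,0],
  [0,0,-0.1,10.4,0],
  [0,0,-0.1,10.4,0],
  [0,0,-0.1,10.4,0],
  [0,0,-0.1,10.4,0],
  [0,0,-0.1,10.4,0],
  [0,0,-0.1,10.4,0],
], force=60)

```text
time: 37.7
tool_pos: [0.4232, -0.1557, 0.0875]
tcp_rot: [-0.36, 3.118, 0.001]
wrist_force: [-1.1, 4.6, 5.2]
width: 0.107
grip_force: 59.1
```

Request:
step_arm([
  [0,0,0,0,8],
  [0,0,0,0,16],
  [0,0,0,0,24],
  [0,0,0,0,32],
  [0,0,0,0,40],
  [0,0,0,0,48],
  [0,0,0,0,56],
  [0,0,0,0,64],
  [0,0,0,0,72],
  [0,0,0,0,80],
  [0,0,0,0,88],
  [0,0,0,0,96],
  [0,0,0,0,104],
  [0,0,0,0,112],
  [0,0,0,0,120],
  [0,0,0,0,128],
  [0,0,0,0,128],
])

```text
time: 39.4
tool_pos: [0.4218, -0.1567, 0.0875]
tcp_rot: [2.648, 1.689, -0.001]
wrist_force: [-4.4, 1.0, 8.3]
width: 0.103
grip_force: 59.6
```

```bash
python3 -c "
from h import *
s=bot.read_state();print(s['torque'],s['wrist_force'],s['width'])
plan((.422,-.1564),.085,103.5)"
```

```text
[ 0.05844652  1.03564608 -0.01394167] [-4.39938205  0.99953474  8.25550291] 0.10253252490755195
t 39.4 pos [ 0.4218 -0.1567  0.0875] tilt [ 0.    -0.001 -1.   ] y -24.9 q6 1.5
xy [ 0.422  -0.1564] shift [0.03 0.   0.25] twist 51.6 or -128.4
```

Request:
step_arm([
  [0,0,0,0,8],
  [0,0,0,0,16],
  [0,0,0,0,24],
  [0,0,0,0,32],
  [0,0,0,0,40],
  [0,0,0,0,48],
  [0,0,0,0,56],
  [0,0,0,0,64],
  [0,0,0,0,72],
  [0,0,0,0,80],
  [0,0,0,0,88],
  [0,0,0,0,96],
  [0,0,0,0,104],
  [0,0,0,0,112],
  [0,0,0,0,120],
  [0,0,0,0,126],
  [0,0,0,0,131],
  [0,0,0,0,134],
  [0,0,0,0,134],
  [0,0,0,0,134],
])

```text
time: 41.4
tool_pos: [0.4219, -0.155, 0.0874]
tcp_rot: [-2.593, 1.772, 0.002]
wrist_force: [-5.4, 6.5, 9.4]
width: 0.105
grip_force: 61.4
```

```bash
python3 -c "
from h import *
s=bot.read_state();print(s['torque'],s['wrist_force'],s['width'],s['grip_force'])
plan((.422,-.1564),.085,103.5)"
```

```text
[1.28716459 0.65435381 0.88589388] [-5.37082066  6.54917846  9.43277957] 0.10494977578338387 61.3905930519104
t 41.4 pos [ 0.4219 -0.155   0.0874] tilt [-0.     0.002 -1.   ] y -158.7 q6 135.2
xy [ 0.422  -0.1564] shift [0.14 0.04 0.24] twist -82.2 or 97.8
```

Yaw torque jumped to 0.9 N m, so the key is on its hard stop. Release and back away, then check.

Request:
step_arm([
  [0,0,0,0,-2],
  [4,0,0,0,-2],
  [5,0,0,0,-2],
  [5,0,0,0,-2],
  [5,0,0,-4,-2],
  [5,0,0,-8,-2],
  [5,0,0,-13,-2],
  [5,0,0,-18,-2],
  [5,0,0,-18,-2],
])

```text
time: 42.3
tool_pos: [0.4264, -0.1584, 0.2743]
tcp_rot: [-2.62, 1.728, -0.025]
wrist_force: [0.6, -0.8, 1.2]
width: 0.584
grip_force: 0.0
```

```bash
python3 - <<'E'
from h import *
plan((.422,-.1564),.3,103.5)
P=[]
for n in('scene','top'):
    p=necks(n); P.append(p)
a=cv2.resize(P[0][150:330,110:310,::-1],(444,400)); b=cv2.resize(P[1][140:265,190:345,::-1],(356,400))
cv2.imwrite('pics/fin.png',np.hstack([a,b]))
E
```

```text
t 42.3 pos [ 0.4264 -0.1584  0.2743] tilt [ 0.014 -0.006 -1.   ] y -156.8 q6 133.3
xy [ 0.422  -0.1564] shift [-0.32  0.3  -2.58] twist -80.3 or 99.7
scene neck 591 38 r 15 z 0.096
scene neck 653 -10 r 21 z 0.096
scene neck 644 -75 r 22 z 0.095
scene neck 638 -139 r 21 z 0.096
scene neck 566 -377 r 21 z 0.092
scene neck 702 -320 r 33 z 0.099
top neck 699 -322 r 34 z 0.1
top neck 647 -8 r 20 z 0.099
top neck 640 -73 r 20 z 0.1
top neck 632 -140 r 20 z 0.099
top neck 587 41 r 13 z 0.105
top neck 559 -377 r 21 z 0.094
```

View pics/fin.png

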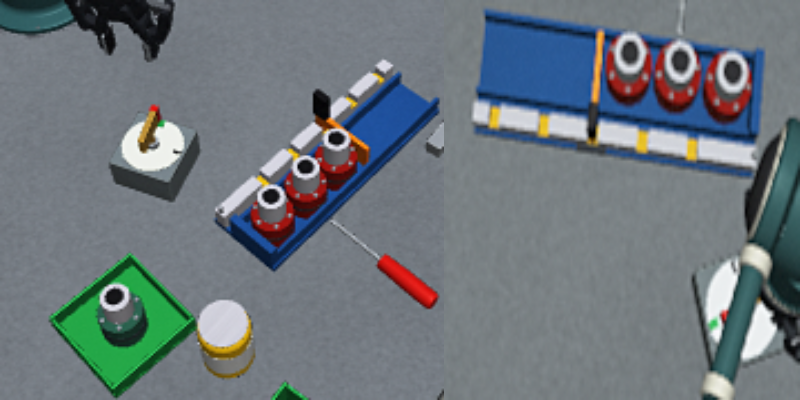

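The key's red end points to the green mark in both views ((155,110) left, (725,316) right). The row, the stop and the green housing are all in place, and the gripper is clear.

```bash
python3 -c "
from h import *
print(bot.finish_job())"
```

```text
the job is handed in; nothing more can be done
None
```

I handed the job in after about 42 s of robot time; the system gave no verdict. The last pictures show the green housing in the tray, three red housings (all I found) in a close row, the stop down right behind them and the key at its green mark.

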